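# Roll the long blank up the drilling jig

### The arm

A 6-joint arm with a two-finger parallel gripper is mounted at the origin on the work surface. World frame = base frame: x ahead of the robot, y to its left, z up, the work surface at z = 0. Lengths are in m, angles in degrees, forces in N, time in s.
With the tool pointing down it reaches from about 0.375 to 0.9 m from the base axis. Payload 3.1 kg.
Tool frame: the origin (TCP) lies at the very end of the fingers, on their centre line; the grasp point (between the pads) lies bot.hold_point_z behind it (bot.hold_point_z is the distance from the TCP to the grasp point, in m); z points along the fingers, y is the line along which they close (so a half turn about z gives the same grasp; the last joint's range is limited). The gripper opens to 87 mm and grips with 3 to 60 N. Pads are 19 mm wide; open, the fingers measure 117 mm over their backs; the gripper's body (75 mm by 190 mm) begins 51 mm behind the grasp point.
Start: joints at [66.377, 30.224, 82.088, -0, 67.689, -10.227], TCP at [0.145, 0.608, 0.223] pointing down, gripper open.
Joint ranges: [-176.69, 176.69], [-43.24, 126.21], [12.49, 139.97], [-82, 262], [0, 151.66], [-163.58, 163.58]. Speed limits (degrees/s): [159.86, 159.86, 180, 180, 180, 180].

### API

Orientations are given as a 3x3 rotation matrix whose columns are the frame's x, y, z axes.
In Python, from rig import bot gives the robot as it stands.
- The arm moves only by the tool apply_moves, never from a script. Its argument "plan" is one flat list of numbers, 4 for each row, row after row: the shift along the world's x, y, z normalised to -1 to 1, where 1 is 0.05 m, then the turn about the world's z normalised to -1 to 1, where 1 is 10 degrees. A call has 1 to 12 rows; each row shifts and turns the commanded pose from where the row before left it; what a row does not reach is not made up. A row lasts 1/8 s, in which the tool goes at most 62.5 mm and 10.7 degrees, less where a joint would pass 70% of its speed; a pose out of reach is approached as far as the arm can. A call with a number of a shift or a turn outside -1 to 1 is refused whole. A call with a gripper value outside its range is refused whole. "grip" is the closure, from -1 (fully open) to 1 (shut), so that 0 is half open, set as the call begins (left out, the last holds). The fingers move at their own pace and stop on an object; the grip force is fixed at half the most. Time passes only in rows, so rows that do not move let the fingers close. It gives the time, the measured TCP pose, the force, the opening and the grip force at its end, in the units of the state.
- bot.read_state(): the state, without advancing time (a new reading comes with each control period).
- bot.capture(name): name is "side" or "top"; returns (picture, depth): 400x640x3 uint8, red, green, blue; 400x640 float32, m along the optical axis (not along the pixel's ray), 0 where there is no reading.
- bot.camera_info(name): a dict with "vertical_fov" (degrees; the focal length in pixels is half the picture's height over the tangent of half this angle, whatever the lens; pixels are square), "cx", "cy" (the principal point, pixels), "k1" (the pictures are not rectified: a ray, as slopes to the right and down, at radius r is drawn at 1 + k1 r^2 times it, then the intrinsics apply), "rvec" (rotation vector, rad) and "tvec" (3), from world to camera coordinates, as OpenCV has them. Camera axes: x right, y down, z forward; pixel columns grow to the right and rows downward; lengths in m; the calibration is good to about 2 mm. A picture is of the moment at which its call begins. camera_info takes no time and is no camera call.
- bot.hand_in(): hands the job in; it is judged then, once.
Trained networks look in the newest picture that a camera, given by its name, has taken for a name from the list of things; names that differ only in an ending like _2 or _b are one class to them, and where a whole thing is asked for, a point or a joint stands for the part that bears it (a point fixed in the world has none). Each returns a list of dicts, best first, with "p" (0 to 1); they miss things now and then, are a little off and sometimes report something else, mostly with a low value. They report only what shows in the picture. A call takes as long as a camera call. They do not tell look-alikes from the thing itself.
- bot.outline_of(camera, target): "mask" (400x640 bool, what is visible of it) and "xy" ([column, row] as shares, 0 to 1, of the picture: columns of its width, rows of its height, amid what is visible of it).
- bot.pinpoint(camera, target): "xy" ([column, row] as shares, 0 to 1, of the picture: columns of its width, rows of its height: a listed point, or the origin of a listed thing).
The state is a dict: "time_s": time; "joint_positions": joint angles; "qvel": joint speeds; "tau": joint torques, N m; "position": TCP position; "tcp_rot": TCP orientation; "force": force on the tool from outside, world axes, zero at the start; "moment": the same for the moment, N m; "opening": opening from 0.0 (shut) to 1.0 (fully open); "grasp_force": force on a finger pad.
Only numpy, scipy, OpenCV 4.12 (cv2) and the standard library are available. Lean on these libraries where they do the work, as an engineer would, in place of code of your own. Each camera call takes 0.05 s, during which the arm holds its last target. There are 200 camera calls.

### The job

Two round wooden blanks lie at the foot of the sloped two-lane drilling jig. Using only the fingertips, gently push the long one up its lane, over the crest and on until it rests by itself against the fence at the top, so that it cannot roll back; do not flick, pinch or lift it. Leave the short blank and the tools on the bench as they are.

Things in the scene. Friction and masses are not known exactly. Their poses are not given: they have to be found in the camera images.
- jig: Wooden drilling jig, fixed on the bench: 360 x 250 x 12 mm base with two side-by-side lanes. Origin: on the bench under the base's middle. x: level, uphill along the lanes; y: across; z: up. Lane centre lines at y = +48 and -48 mm. Floors climb at 7 deg from x = -130 (30 mm above the bench) to the crest at x = 80 (55.8 mm), then fall at 6 deg to the fence face at x = 140.
- ramp: Sloped lane floor, fixed on the jig, 211.6 mm long up to the crest. Origin: in its surface at the low end, midway between lanes. x: uphill along the slope; y: across; z: square to the floor. At x = -16 to 0 a lip stands 12 mm above the floor. Walls 12 mm thick at y = -96, 0, +96 stand 14 mm above it; lanes are 84 mm wide. Tips 20 mm above the floor clear lip and walls.
- crest (a point): Top of the slope, on the floor's ridge midway between the lanes (middle wall stands there): jig x = 80 mm, 55.8 mm above the bench. A blank whose axis is past the crest rolls by itself the last 3 cm to the fence and stays there; short of the crest it rolls back down unless held.
- long_roller: The long blank: solid wooden cylinder, 60 mm diameter, 76 mm long, 0.11 to 0.22 kg. Origin: the middle of its axis; its y axis is the cylinder's axis, x and z turn as it rolls. Starts at the foot of either lane, lying across it against the lip, its axis 24 mm uphill of the lip's face.
- short_roller: The short blank, to be left alone: like the long one, 60 mm diameter but 40 mm long. Origin: middle of its axis (its y). Starts at the foot of the other lane.
- seat_a (a point): Where the axis centre of a blank lies when it rests against the fence in the lane at jig y = +48 mm: 82.8 mm above the bench, 30 mm from the upright fence face (fence 18 mm thick, top 105 mm above the bench).
- seat_b (a point): The same for the lane at jig y = -48 mm.
- drill: Cordless drill lying on its side on the bench, about 210 x 190 x 60 mm, to be left alone. Origin: on the bench under its motor housing; x along the drill bit.
- square: Try square lying flat, 120 mm black stock and 170 mm steel blade, 16 mm high, to be left alone. Origin: on the bench under the middle of the stock; x along the stock, the blade points along y.
- knife: Utility knife lying flat, 170 x 31 x 22 mm, to be left alone. Origin: on the bench under the middle of its handle; x along the blade.
There are look-alikes about, which are no part of the job. Leave any pink or yellow look-alike of the long_roller alone.

How it is judged:
By the outcome, as a careful person would: the job done as asked, in the order asked, and still so for the second after the job is handed in, with the robot touching nothing.
It also fails if it takes over 38 s, if anything falls off the work surface, if the arm or the gripper's body presses on something with over 40 N, if the wrist force passes 120 N, or if a joint passes its speed limit or range.

## Working session

There is one attempt and no reset: what is moved stays moved. The work goes in short steps, Python scripts to look and compute and a tool call to move; the robot and the scene stay as the last step left them, time stands still between calls to the robot, and variables do not carry over. Pictures are saved under pics/ and viewed, at most 10 in all, crops included, and the job is handed in when it is done.

Besides the shell and the picture viewer there is one more tool, called after ">>>" by a JSON object that holds its "method" and its "body", one argument or row to a line. apply_moves: Moves the arm, as the interface text tells. Its arguments: {"type":"object","properties":{"plan":{"type":"array","items":{"type":"number"}},"grip":{"type":"number"}},"required":["plan"]}

```bash
mkdir -p pics
cat > h.py <<'E'
import numpy as np, cv2
from rig import bot
def cam(n):
    c=bot.camera_info(n); f=200/np.tan(np.radians(c['vertical_fov']/2))
    K=np.array([[f,0,c['cx']],[0,f,c['cy']],[0,0,1]]); R=cv2.Rodrigues(np.array(c['rvec'],float))[0]
    return K,np.array([c['k1'],0,0,0.]),R,np.array(c['tvec'],float).ravel()
# exact model: slope*(1+k1 r^2) == OpenCV k1
def p2w(n,uv,d=None,z=None):
    K,D,R,t=cam(n); uv=np.asarray(uv,float).reshape(-1,1,2)
    s=cv2.undistortPoints(uv,K,D).reshape(-1,2); r=np.c_[s,np.ones(len(s))]
    C=-R.T@t; w=r@R
    if d is not None: return C+w*np.asarray(d).reshape(-1,1)
    return C+w*((z-C[2])/w[:,2])[:,None]
def w2p(n,P):
    K,D,R,t=cam(n); return cv2.projectPoints(np.asarray(P,float).reshape(-1,3),R,t,K,D)[0].reshape(-1,2)
E
python3 - <<'E'
from h import *
for n in('top','side'):
    im,d=bot.capture(n); cv2.imwrite(f'pics/{n}0.png',im[:,:,::-1]); np.savez(f'{n}0.npz',im=im,d=d)
    print(n,cam(n)[2:])
    for t in('long_roller','short_roller','jig','ramp','crest','seat_a','seat_b'):
        print(t,[(round(q['p'],2),(np.array(q['xy'])*[640,400]).round(1)) for q in bot.pinpoint(n,t)[:4]])
E
```

```text
top (array([[-1.77059130e-02, -9.99840261e-01, -2.43998869e-03],
       [-9.84772180e-01,  1.78610905e-02, -1.72929858e-01],
       [ 1.72945815e-01, -6.59048040e-04, -9.84931120e-01]]), array([0.05349771, 0.54534582, 0.97613317]))
long_roller [(0.97, array([346.4, 238. ])), (0.84, array([428.7, 184.7])), (0.79, array([459. , 242.5])), (0.64, array([435.2, 301.7]))]
short_roller [(0.77, array([355.6, 206.3]))]
jig [(0.74, array([311.3, 212.1]))]
ramp [(0.96, array([353.9, 222.3]))]
crest [(0.75, array([286.4, 195. ])), (0.41, array([413.8, 240.9]))]
seat_a [(0.67, array([265.5, 208. ])), (0.57, array([278.8, 174.8]))]
seat_b [(0.67, array([265.5, 208. ])), (0.57, array([278.8, 174.8]))]
side (array([[ 7.32389315e-01, -6.80886025e-01, -3.35375040e-04],
       [-3.45946419e-01, -3.71690017e-01, -8.61491501e-01],
       [ 5.86452868e-01,  6.31063192e-01, -5.07771879e-01]]), array([-0.35796028,  0.26570887,  1.01036061]))
long_roller [(0.91, array([309.3, 226. ])), (0.73, array([403.8, 247.2])), (0.72, array([323. , 307.4])), (0.71, array([396.5, 290.5]))]
short_roller [(0.81, array([341.6, 219.7]))]
jig [(0.74, array([308., 219.])), (0.52, array([303. , 195.3]))]
ramp [(0.62, array([329. , 236.7]))]
crest [(0.76, array([302.4, 193.8]))]
seat_a [(0.7, array([284.3, 182.1])), (0.62, array([315.7, 181.3]))]
seat_b [(0.7, array([284.3, 182.1])), (0.62, array([315.7, 181.3]))]
```

View pics/top0.png

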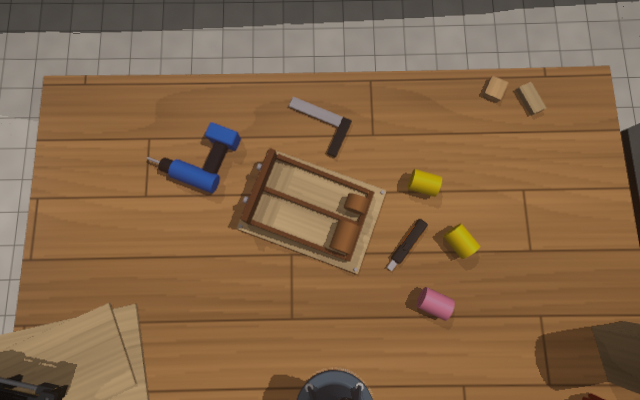

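View pics/side0.png

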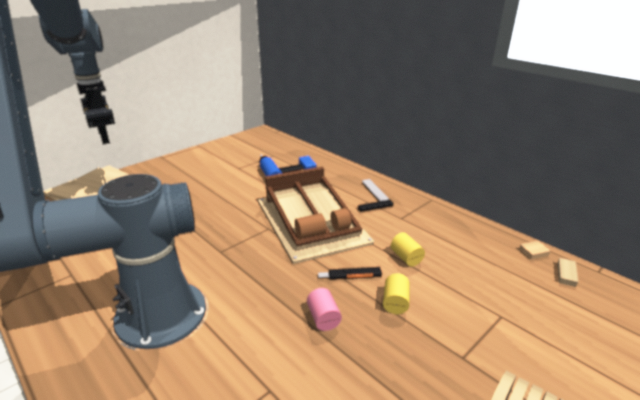

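Run:
```python
from h import *
d=np.load('top0.npz'); D=d['d']
for nm,p,z in(('long',(346.4,238),.063),('short',(355.6,206.3),.063),('ramp',(353.9,222.3),.03),('crest',(286.4,195),.056),('seat1',(265.5,208),.083),('seat2',(278.8,174.8),.083),('jig',(311.3,212.1),0)):
    print(nm,p2w('top',p,z=z).round(4))
for nm,p,z in(('long',(309.3,226),.063),('short',(341.6,219.7),.063),('ramp',(329,236.7),.03),('crest',(302.4,193.8),.056),('s1',(284.3,182.1),.083),('s2',(315.7,181.3),.083)):
    print('side',nm,p2w('side',p,z=z).round(4))
im=d['im'][120:320,220:500,::-1]
cv2.imwrite('pics/crop.png',cv2.resize(im,None,fx=2.8,fy=2.8,interpolation=cv2.INTER_CUBIC))
```

```text
long [[ 0.4427 -0.0396  0.063 ]]
short [[ 0.5272 -0.0671  0.063 ]]
ramp [[ 0.4879 -0.0645  0.03  ]]
crest [[0.5629 0.1192 0.056 ]]
seat1 [[0.5238 0.1724 0.083 ]]
seat2 [[0.613  0.1372 0.083 ]]
jig [[0.5228 0.0527 0.    ]]
side long [[ 0.4462 -0.0361  0.063 ]]
side short [[ 0.5372 -0.0759  0.063 ]]
side ramp [[ 0.4835 -0.0788  0.03  ]]
side crest [[0.5639 0.1248 0.056 ]]
side s1 [[0.5408 0.1874 0.083 ]]
side s2 [[0.6199 0.1214 0.083 ]]
```

The side view agrees with the top view. Candidates for the long blank in the top picture:
- brown, in the jig: (346,238)
- brown short blank: (356,206)
- yellow look-alikes: (429,185) and (459,242)
- pink look-alike: (435,302)

I choose the brown one at (346,238), in the near lane.

View pics/crop.png

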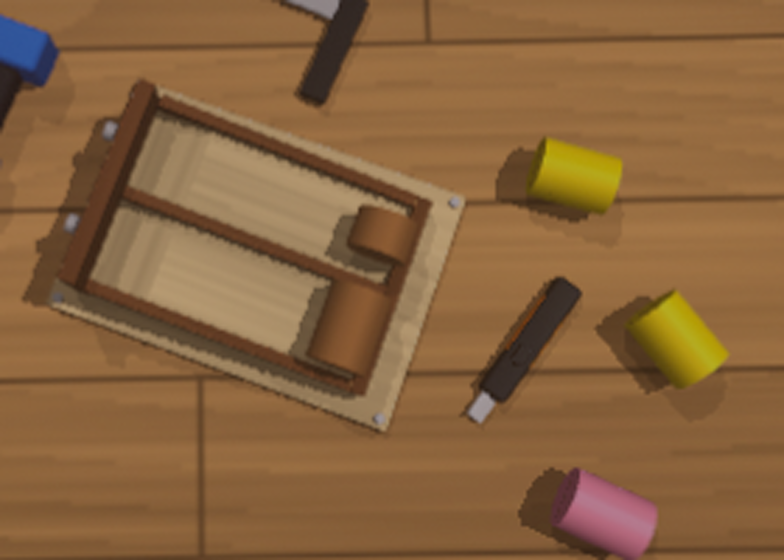

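```bash
cat > fit.py <<'E'
from h import *
from scipy.optimize import least_squares
obs=[('top',(346.4,238),(-.1098,.048,.0627)),('top',(355.6,206.3),(-.1098,-.048,.0627)),('top',(353.9,222.3),(-.13,0,.03)),('top',(286.4,195),(.08,0,.0558)),
('top',(265.5,208),(.11,.048,.0828)),('top',(278.8,174.8),(.11,-.048,.0828)),('top',(311.3,212.1),(0,0,0)),
('side',(309.3,226),(-.1098,.048,.0627)),('side',(341.6,219.7),(-.1098,-.048,.0627)),('side',(329,236.7),(-.13,0,.03)),('side',(302.4,193.8),(.08,0,.0558)),('side',(284.3,182.1),(.11,.048,.0828)),('side',(315.7,181.3),(.11,-.048,.0828)),('side',(308,219),(0,0,0))]
def T(p,P):
    c,s=np.cos(p[2]),np.sin(p[2]); P=np.asarray(P); return np.array([p[0]+c*P[0]-s*P[1],p[1]+s*P[0]+c*P[1],P[2]])
def r(p): return np.concatenate([w2p(n,T(p,P))[0]-uv for n,uv,P in obs])
s=least_squares(r,[.523,.053,1.2],loss='soft_l1'); p=s.x
E
python3 - <<'E'
from fit import *
print(p,np.degrees(p[2]));print(s.fun.reshape(-1,2).round(1))
# depth check: fence-top / wall-top heights
D=np.load('top0.npz')['d']; v,u=np.mgrid[120:290,220:410]; d=D[120:290,220:410].ravel()
W=p2w('top',np.c_[u.ravel(),v.ravel()],d=d)[d>0]
c,q=np.cos(p[2]),np.sin(p[2]); X=(W[:,:2]-p[:2])@np.array([[c,-q],[q,c]])
def med(m): return X[m].mean(0).round(4),X[m].min(0).round(3),X[m].max(0).round(3),m.sum(),np.median(W[m,2]).round(4)
print('fence',med((W[:,2]>.095)&(W[:,2]<.12)))
m=(X[:,0]<-.07)&(X[:,0]>-.16)&(abs(X[:,1])<.1)&(W[:,2]>.075)
print('long',med(m&(X[:,1]>0)));print('short',med(m&(X[:,1]<0)))
print(bot.read_state()['tcp_rot'],bot.hold_point_z)
for P in [(-.1098,.048,.0627),(-.16,.048,.1),(.08,.048,.1),(.11,.048,.0828)]: print(P,T(p,P).round(4))
E
```

```text
[0.53037258 0.04997604 1.20105269] 68.8152499464251
[[-1.8 -1.2]
 [ 0.9 -3. ]
 [ 2.5  1.6]
 [-2.   1.4]
 [ 1.  -0.6]
 [ 0.8 -0.7]
 [ 0.9 -2.6]
 [-0.3 -0. ]
 [-1.9 -0.5]
 [-1.9 -1.1]
 [-1.   0.6]
 [-0.2  3.4]
 [-4.  -0.9]
 [ 2.5  2.3]]
fence (array([0.1312, 0.0039]), array([-0.118, -0.101]), array([0.171, 0.102]), np.int64(634), np.float64(0.1057))
long (array([-0.1084,  0.0502]), array([-0.137,  0.012]), array([-0.081,  0.088]), np.int64(622), np.float64(0.0901))
short (array([-0.109 , -0.0444]), array([-0.138, -0.065]), array([-0.081, -0.025]), np.int64(330), np.float64(0.0896))
[[-9.72800297e-01  2.31645379e-01  1.21421433e-05]
 [ 2.31645379e-01  9.72800297e-01  3.41445769e-05]
 [-3.90244713e-06  3.60285259e-05 -9.99999999e-01]] 0.0187
(-0.1098, 0.048, 0.0627) [ 0.4459 -0.0351  0.0627]
(-0.16, 0.048, 0.1) [ 0.4278 -0.0819  0.1   ]
(0.08, 0.048, 0.1) [0.5145 0.1419 0.1   ]
(0.11, 0.048, 0.0828) [0.5254 0.1699 0.0828]
```

The crop confirms the choice: a brown cylinder, the longer of the two, in the jig's +y lane at about crop (350,325). The pose fit agrees with the depth data to 3 mm. Next I go around in a safe arc, turning the tool so the fingers straddle the lane.

>>> {"method": "apply_moves", "body": {
  "plan": [0.68,-0.68,0,-1,0.68,-0.68,0,-1,0.68,-0.68,0,-1,0.68,-0.68,0,-1,0.68,-0.68,0,-1,0.68,-0.68,0,-1,0.68,-0.68,0,-1,0.68,-0.68,0,-1,0.68,-0.68,0,-1,0,-0.75,0,-0.78,0,-0.75,0,0,0,-0.75,0,0],
  "grip": 0.1
}}

```text
time_s: 2.3
position: [0.4509, 0.1882, 0.2227]
tcp_rot: [[0.362, 0.932, 0.001], [0.932, -0.362, -0.0], [0.0, 0.0, -1.0]]
force: [0.4, 0.2, 0.3]
opening: 0.449
grasp_force: 0.0
```

>>> {"method": "apply_moves", "body": {
  "plan": [-0.07,-0.68,0,0,-0.07,-0.68,0,0,-0.07,-0.68,0,0,-0.07,-0.68,0,0,-0.07,-0.68,0,0,-0.07,-0.68,0,0,-0.07,-0.68,0,0,-0.07,-0.68,0,0,0,0,-0.6,0,0,0,-0.6,0,0,0,-0.6,0,0,0,0,0]
}}

```text
time_s: 3.8
position: [0.4215, -0.082, 0.1313]
tcp_rot: [[0.362, 0.932, -0.004], [0.932, -0.362, 0.002], [0.0, -0.005, -1.0]]
force: [-1.1, 0.6, 0.0]
opening: 0.45
grasp_force: 0.0
```

Run:
```python
from h import *
s=bot.read_state(); print(s['position'],s['force'])
a,_=bot.capture('top'); b,d=bot.capture('side')
cr=[cv2.resize(im[:,:,::-1][y:y+140,x:x+200],None,fx=4,fy=4,interpolation=cv2.INTER_CUBIC) for im,x,y in((b,230,130),)]
cv2.imwrite('pics/s1.png',cr[0])
```

```text
[ 0.42150264 -0.08202667  0.1312817 ] [-1.14629809  0.57672262  0.04969703]
```

View pics/s1.png

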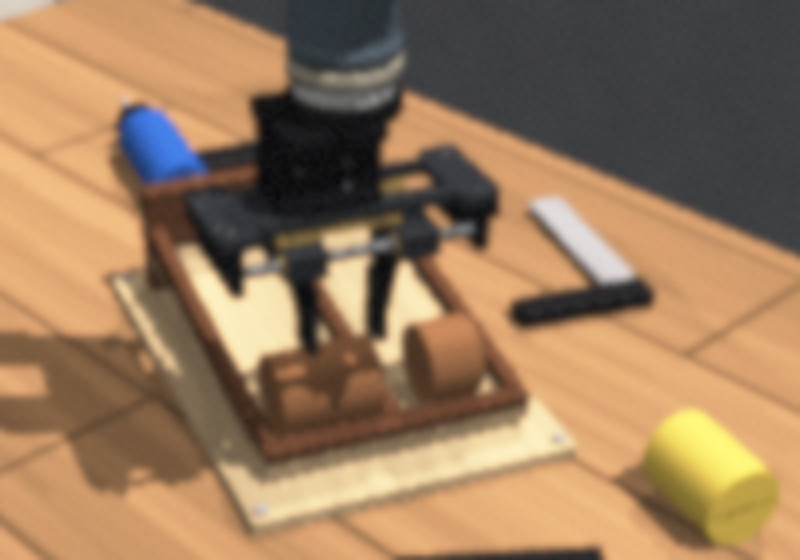

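Seen from behind, the open fingers are high above the near lane, in line with the long blank at crop (320,385). The short blank at (445,355) is clear of them. I'll trim 4 mm and descend behind the lip side.

>>> {"method": "apply_moves", "body": {
  "plan": [0.04,-0.08,-0.2,0,0,0,-0.3,0,0,0,-0.3,0,0,0,-0.3,0,0,0,-0.3,0,0,0,-0.15,0,0,0,0,0,0,0,0,0]
}}

```text
time_s: 4.9
position: [0.4252, -0.0867, 0.0555]
tcp_rot: [[0.362, 0.932, 0.001], [0.932, -0.362, -0.0], [-0.0, 0.001, -1.0]]
force: [0.0, -0.5, -0.1]
opening: 0.452
grasp_force: 0.0
```

Run:
```python
from h import *
s=bot.read_state(); print(s['position'],s['force'])
b,d=bot.capture('side'); a,_=bot.capture('top')
cv2.imwrite('pics/s2.png',cv2.resize(b[150:270,250:400,::-1],None,fx=4,fy=4,interpolation=cv2.INTER_CUBIC))
```

```text
[ 0.42518548 -0.08672665  0.05547391] [ 0.04706516 -0.54207048 -0.09451925]
```

View pics/s2.png

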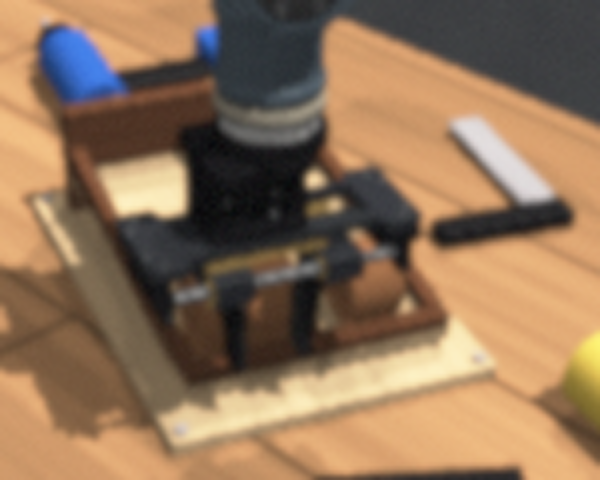

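Fingers are lowered behind the blank at crop (235,360) and (300,345), over the lip. I start the push at about 40 mm/s.

>>> {"method": "apply_moves", "body": {
  "plan": [0.029,0.075,0,0,0.029,0.075,0,0,0.029,0.075,0,0,0.029,0.075,0,0,0.029,0.075,0.01,0,0.036,0.093,0.0123,0,0.036,0.093,0.0123,0,0.036,0.093,0.0123,0,0.036,0.093,0.0123,0,0.036,0.093,0.0123,0,0.036,0.093,0.0123,0,0.036,0.093,0.0123,0]
}}

```text
time_s: 6.5
position: [0.4447, -0.0349, 0.0599]
tcp_rot: [[0.362, 0.932, -0.0], [0.932, -0.362, 0.0], [-0.0, -0.0, -1.0]]
force: [-0.8, -1.4, 0.7]
opening: 0.449
grasp_force: 0.7
```

>>> {"method": "apply_moves", "body": {
  "plan": [0.036,0.093,0.0123,0,0.036,0.093,0.0123,0,0.036,0.093,0.0123,0,0.036,0.093,0.0123,0,0.036,0.093,0.0123,0,0.036,0.093,0.0123,0,0.036,0.093,0.0123,0,0.036,0.093,0.0123,0,0.036,0.093,0.0123,0,0.036,0.093,0.0123,0]
}}

```text
time_s: 7.75
position: [0.4627, 0.0116, 0.066]
tcp_rot: [[0.362, 0.932, -0.0], [0.932, -0.362, 0.0], [-0.0, -0.0, -1.0]]
force: [-0.6, -1.2, 0.8]
opening: 0.452
grasp_force: 0.7
```

```bash
cat > chk.py <<'E'
from fit import *
st=bot.read_state(); c,q=np.cos(p[2]),np.sin(p[2]); M=np.array([[c,-q],[q,c]])
print('tool jig',((st['position'][:2]-p[:2])@M).round(4),np.round(st['position'],4),np.round(st['force'],1))
bot.capture('top'); bot.capture('side')
for n in('top','side'):
    for r_ in bot.pinpoint(n,'long_roller')[:5]:
        P=p2w(n,np.array(r_['xy'])*[640,400],z=.075); print(n,round(r_['p'],2),((P[0,:2]-p[:2])@M).round(4))
E
python3 chk.py
```

```text
tool jig [-0.0603  0.0493] [0.4627 0.0116 0.066 ] [-0.6 -1.2  0.8]
top 0.94 [-0.2674 -0.1562]
top 0.94 [-0.3964 -0.0367]
top 0.86 [-0.3769  0.1249]
side 0.72 [-0.3181 -0.1308]
side 0.72 [-0.4348  0.1414]
side 0.69 [-0.4508 -0.0317]
side 0.51 [-0.0237  0.0475]
```

Contact force is about 1.5 N and the blank is rolling ahead of the tips. I continue.

>>> {"method": "apply_moves", "body": {
  "plan": [0.036,0.093,0.0123,0,0.036,0.093,0.0123,0,0.036,0.093,0.0123,0,0.036,0.093,0.0123,0,0.036,0.093,0.0123,0,0.036,0.093,0.0123,0,0.036,0.093,0.0123,0,0.036,0.093,0.0123,0,0.036,0.093,0.0123,0,0.036,0.093,0.0123,0,0.036,0.093,0.0123,0,0.036,0.093,0.0123,0]
}}

```text
time_s: 9.45
position: [0.4843, 0.0674, 0.0734]
tcp_rot: [[0.362, 0.932, -0.0], [0.932, -0.362, -0.0], [-0.0, -0.0, -1.0]]
force: [-0.6, -1.8, 0.1]
opening: 0.451
grasp_force: 0.7
```

>>> {"method": "apply_moves", "body": {
  "plan": [0.029,0.075,0.01,0,0.029,0.075,0.01,0,0.029,0.075,0.01,0,0.029,0.075,0.01,0,0.022,0.056,0.007,0,0.022,0.056,0.007,0,0.022,0.056,0.007,0,0.022,0.056,0.007,0]
}}

```text
time_s: 10.45
position: [0.4944, 0.0934, 0.0768]
tcp_rot: [[0.362, 0.932, -0.0], [0.932, -0.362, 0.0], [-0.0, -0.0, -1.0]]
force: [-0.2, -1.2, 0.8]
opening: 0.45
grasp_force: 0.7
```

```bash
python3 chk.py
```

```text
tool jig [0.0275 0.0492] [0.4944 0.0934 0.0768] [-0.2 -1.2  0.8]
top 0.78 [-0.3841 -0.032 ]
top 0.74 [-0.3839  0.1316]
top 0.72 [-0.2684 -0.1668]
side 0.7 [-0.3134 -0.1413]
side 0.67 [0.075  0.0447]
side 0.64 [-0.446  -0.0299]
```

>>> {"method": "apply_moves", "body": {
  "plan": [0.022,0.056,0.007,0,0.022,0.056,0.007,0,0.022,0.056,0.004,0,0.018,0.047,0,0,0.018,0.047,0,0,0.018,0.047,0,0,0.018,0.047,0,0,0.018,0.047,0,0,0.018,0.047,0,0,0,0,0,0,0,0,0,0,0,0,0,0]
}}

```text
time_s: 12.15
position: [0.503, 0.1157, 0.0777]
tcp_rot: [[0.362, 0.932, -0.0], [0.932, -0.362, -0.0], [-0.0, -0.0, -1.0]]
force: [0.4, -0.4, 0.0]
opening: 0.447
grasp_force: 0.0
```

```bash
python3 chk.py
```

```text
tool jig [0.0514 0.0493] [0.503  0.1157 0.0777] [ 0.4 -0.4  0. ]
top 0.69 [-0.3897 -0.0332]
top 0.62 [-0.2753 -0.1623]
top 0.59 [-0.382   0.1266]
side 0.77 [-0.313  -0.1357]
side 0.74 [-0.4443 -0.0283]
side 0.57 [-0.4394  0.147 ]
side 0.57 [-0.1273 -0.0513]
side 0.53 [0.1092 0.0449]
```

Contact is lost and the blank is at the seat (jig x ≈ 0.109). I back off slightly and lift away.

>>> {"method": "apply_moves", "body": {
  "plan": [0,0,0,0,0,0,0,0,-0.03,-0.08,0.05,0,-0.03,-0.08,0.1,0,0,0,0.4,0,0,0,0.6,0,0,0,0.6,0,-0.1,-0.4,0.6,0,-0.1,-0.5,0.6,0,-0.1,-0.5,0.3,0,-0.1,-0.5,0,0,0,0,0,0]
}}

```text
time_s: 13.85
position: [0.4798, 0.0115, 0.2408]
tcp_rot: [[0.364, 0.931, 0.001], [0.931, -0.364, -0.0], [0.0, 0.001, -1.0]]
force: [-1.0, -0.3, -0.2]
opening: 0.451
grasp_force: 0.0
```

```bash
python3 chk.py
python3 - <<'E'
from h import *
b,d=bot.capture('top'); cv2.imwrite('pics/t3.png',cv2.resize(b[100:300,220:480,::-1],None,fx=3,fy=3))
b,d=bot.capture('side'); cv2.imwrite('pics/s3.png',cv2.resize(b[130:290,240:440,::-1],None,fx=3.5,fy=3.5))
E
```

```text
tool jig [-0.0542  0.0333] [0.4798 0.0115 0.2408] [-1.  -0.3 -0.2]
top 0.94 [0.1019 0.0468]
top 0.9 [-0.387   0.1263]
top 0.88 [-0.3923 -0.0391]
top 0.73 [-0.2681 -0.1631]
side 0.95 [0.1134 0.0423]
side 0.91 [-0.4393  0.1474]
side 0.57 [-0.3091 -0.1483]
side 0.56 [-0.452  -0.0266]
```

View pics/t3.png

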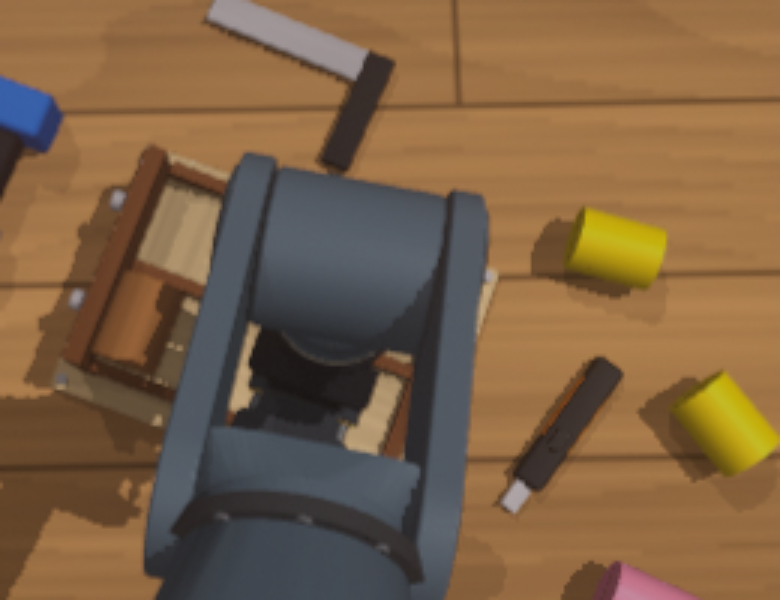

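View pics/s3.png

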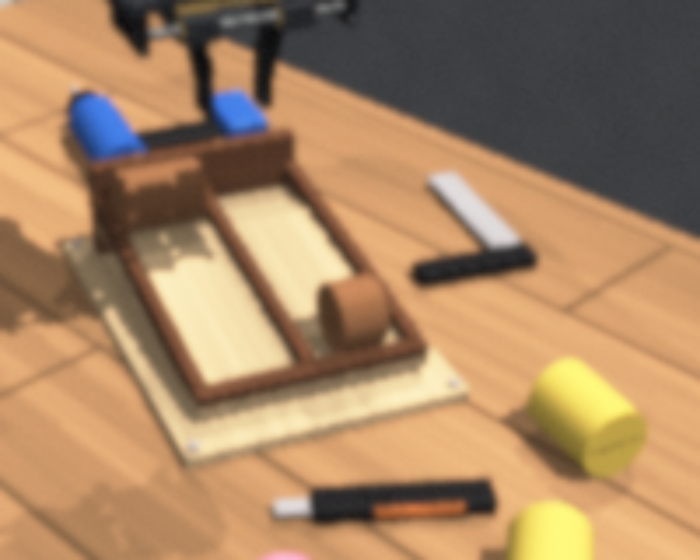

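The long blank rests against the fence: top crop (140,315), side crop (160,190). The short blank at (350,310) is untouched, and the arm is clear.

```bash
python3 -c "from rig import bot; print(bot.hand_in())"
```

```text
the job is handed in; nothing more can be done
None
```

I pushed the long blank up its lane and over the crest with the fingertips; it now rests against the fence, the short blank and tools were left alone, and the job was handed in at about 14 s of the 38 s allowed.

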